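# Slide the sump cover plate out over the catch cup

## Robot

A 7-joint arm with a two-finger parallel gripper is mounted at the origin on the work surface. World frame = base frame: x ahead of the robot, y to its left, z up, the work surface at z = 0. Lengths are in m, angles in rad, forces in N, time in s.
With the tool pointing down it reaches from about 0.4 to 0.85 m from the base axis. Payload 6.9 kg.
Tool frame: the origin (TCP) lies at the very end of the fingers, on their centre line; the grasp point (between the pads) lies 19 mm behind it (r.tcp_to_grasp is the z of the grasp point in the tool frame, in m); z points along the fingers, y is the line along which they close (so a half turn about z gives the same grasp; the last joint's range is limited). The gripper opens to 85 mm and grips with 20 to 120 N. Pads are 22 mm wide; open, the fingers measure 114 mm over their backs; the gripper's body (76 mm by 85 mm) begins 54 mm behind the grasp point. The pads swing forward as they close: fully open they stand 13 mm farther back than shut.
Start: joints at [1.355, 0.507, -0.238, 1.5, 0.126, 1.149, -0.155], TCP at [0.197, -0.593, 0.231] pointing down, gripper open.
Joint ranges: [-3.08, 3.08], [-0.24, 2.05], [-1.43, 1.35], [0, 2.5], [-1.52, 4.66], [0.17, 1.96], [-2.89, 2.89]. Speed limits (rad/s): [2.39, 2.39, 3.14, 3.14, 3.14, 3.14, 3.14].

## Interface

Orientations are given as [roll, pitch, yaw] about the fixed x, y, z axes, in that order (R = Rz(yaw) Ry(pitch) Rx(roll)).
In Python, from rig import r gives the robot as it stands. Calls block until the motion is done:
- r.move_pose(position, orientation): joint-space move of the TCP to a pose.
- r.move_l(position, frame=None, speed=0.15): straight line of the TCP; frame=None keeps the orientation; speed is the mean speed in m/s.
- r.move_j(angles): joint-space move.
- r.move_gripper(opening, squeeze=None): finger opening in m; squeeze is the grip in N (None keeps the last); returns when the fingers have stopped.
- r.dwell(seconds).
- r.ik(position, orientation): joint angles nearest the present ones, or None.
- r.sense(): the state.
- r.grab_frame(name): name is "side" or "top"; returns the picture (480x640x3 uint8, red, green, blue); there is no depth.
- r.camera_model(name): a dict with "intrinsics" (3x3 intrinsics, pixels), "view" (4x4, takes a point from world to camera coordinates). Camera axes: x right, y up, looking along -z (the intrinsics and any distortion apply to the point x, -y, -z); pixel columns grow to the right and rows downward; lengths in m; the calibration is good to about 2 mm. A picture is of the moment at which its call begins. camera_model takes no time and is no camera call.
A pose or a line that the arm cannot do raises r.PlanningError and nothing moves.
- r.finish_job(): hands the job in; it is judged then, once.
The state is a dict: "clock": time; "q": joint angles; "joint_vel": joint speeds; "tau": joint torques, N m; "tool_pos": TCP position; "orientation": TCP orientation; "force": force on the tool from outside, world axes, zero at the start; "wrist_torque": the same for the moment, N m; "width": finger opening in m; "finger_force": force on a finger pad.
Only numpy, scipy, OpenCV 4.12 (cv2) and the standard library are available. Lean on these libraries where they do the work, as an engineer would, in place of code of your own. Each camera call takes 0.05 s, during which the arm holds its last target. There are 200 camera calls.

## Task

Without lifting it, push the white cover plate along the black stand towards the end where the open blue cup stands, until that end's blue band sticks out past the edge of the stand by just its full width, its inner line level with the stand's edge. Leave the plate lying flat and square to the stand, with neither long side sticking out past the stand's long sides, and do not disturb the cup or the other three containers.

Things in the scene. Friction and masses are not known exactly. Their poses are not given: they have to be found in the camera images.
- stand: Fixed low equipment stand: black top 180 (x) by 320 (y) by 12 mm on grey legs, upper face 60 mm above the table. Origin on the table under its centre; its y axis runs along its length, so its two ends lie at y = +160 and -160 mm, its long sides at x = +90 and -90 mm. The top is smooth with no rim.
- plate: Loose white plastic plate, 120 (x) by 180 (y) by 6 mm, about 0.2 kg, lying on the stand's top at any slight angle; it slides with dry friction and stops when the pushing stops. A blue band 40 mm wide runs across its upper face at each of its two short ends (y = +50 to +90 and -50 to -90 mm); both ends are alike. Origin at the centre of its underside, z up. With 40 mm sticking out, its origin is 110 mm from the stand's origin along the stand's length.
- cup: Open blue cup, 68 mm across the rim, 45 mm high, loose on the table just beyond one end of the stand (about 210 mm from the stand's centre along its length); lower than the stand's top. It marks the end to slide towards. Origin at the centre of its underside. Leave it where it is.
- puck: Closed round grey container with a black lid, 68 mm across, 46 mm high, loose on the table beyond the other end of the stand; lower than the stand's top. Origin at the centre of its underside. Leave alone.
- jar: Amber jar with an orange cap, 60 mm across, 70 mm high, loose on the table beyond the stand's long side that is farther from the robot (+x of the stand). Origin at the centre of its underside. Leave alone.
- bottle: White bottle with a yellow label and red cap, 60 mm across, 140 mm high, loose on the table to the left (+y) of the stand. Origin at the centre of its underside. Leave alone.
Things that resemble listed ones, but are neither listed nor needed, are in the scene too. Leave any red look-alike of the cup alone. There is more than one size of the plate; the one meant has the size given above.

How it is judged:
By the outcome, as a careful person would: the job done as asked, in the order asked, and still so for the second after the job is handed in, with the robot touching nothing.
It also fails if it takes over 42 s, if anything falls off the work surface, if the arm or the gripper's body presses on something with over 40 N, if the wrist force passes 120 N, or if a joint passes its speed limit or range.

## Working session

There is one attempt and no reset: what is moved stays moved. The work goes in short steps, each a Python script; the robot and the scene stay as the last script left them, time stands still between calls to the robot, and variables do not carry over. Pictures are saved under pics/ and viewed, at most 10 in all, crops included, and the job is handed in when it is done.

```bash
mkdir -p pics
python3 - <<'E'
from rig import r
import cv2
for n in("top","side"):
    cv2.imwrite(f"pics/{n}0.png",r.grab_frame(n)[:,:,::-1]); m=r.camera_model(n); print(n,m)
print(r.sense()['clock'])
E
```

```text
top {'intrinsics': array([[457.77942828,   0.        , 321.00780495],
       [  0.        , 457.77942828, 244.74889501],
       [  0.        ,   0.        ,   1.        ]]), 'view': array([[-1.84137340e-02, -9.99830021e-01, -9.29022215e-04,
         1.30398264e-01],
       [ 9.98897008e-01, -1.84366765e-02,  4.31839811e-02,
        -5.44678159e-01],
       [-4.31937688e-02, -1.32819171e-04,  9.99066705e-01,
        -8.92384404e-01],
       [ 0.00000000e+00,  0.00000000e+00,  0.00000000e+00,
         1.00000000e+00]])}
side {'intrinsics': array([[495.60561139,   0.        , 317.27044756],
       [  0.        , 495.60561139, 238.18347885],
       [  0.        ,   0.        ,   1.        ]]), 'view': array([[-0.9968655 , -0.07710684,  0.01771205,  0.52703226],
       [ 0.05938812, -0.58139466,  0.81145135, -0.00895879],
       [-0.05227076,  0.80995974,  0.58415151, -1.0519266 ],
       [ 0.        ,  0.        ,  0.        ,  1.        ]])}
0.1
```

View pics/top0.png

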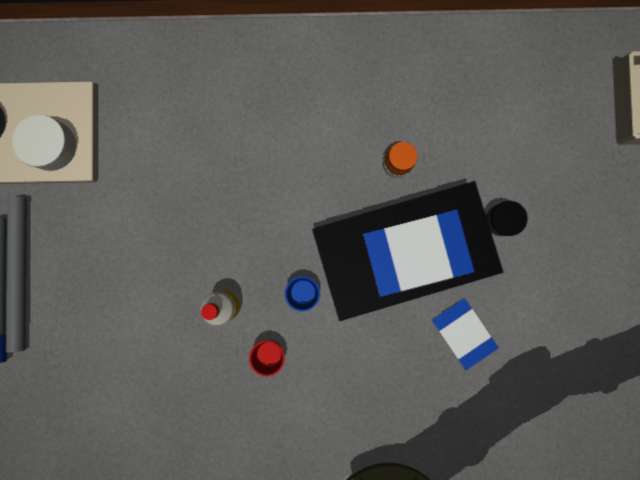

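View pics/side0.png

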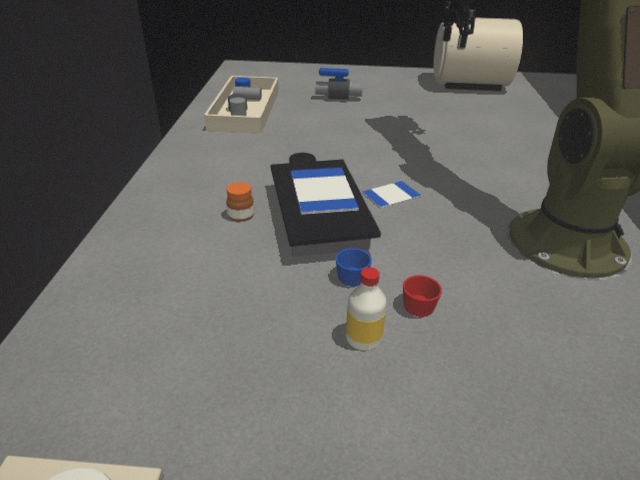

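Candidates for the plate are the large one on the stand at top (418,252), which fits 120x180, and a smaller look-alike on the table at (465,334). For the cup, blue is at (303,293) and the red look-alike at (267,356). The push goes left in the image, towards the blue cup. I'll check this in a close crop.

Run:
```python
import cv2
i=cv2.imread("pics/top0.png")[172:328,300:512]
i=cv2.convertScaleAbs(i,alpha=1.3,beta=10)
cv2.imwrite("pics/crop0.png",cv2.resize(i,None,fx=3.75,fy=3.75,interpolation=cv2.INTER_CUBIC))
```

```text
(no output)
```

View pics/crop0.png

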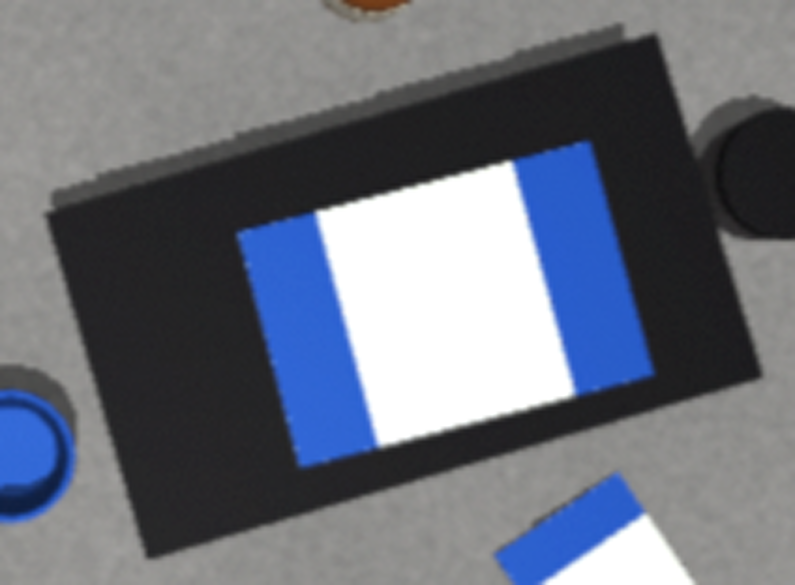

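The crop confirms the choice: the large plate has bands at both ends, and the blue cup is at the left end. In crop pixels, the stand corners are (47,213), (657,35), (762,376) and (148,558). The plate corners are (237,232), (592,142), (655,376) and (300,468).

```bash
cat > h.py <<'E'
import numpy as np, cv2
from scipy.optimize import least_squares
from rig import r
def project(P,name="top"):
    m=r.camera_model(name); c=np.c_[P,np.ones(len(P))]@m['view'].T
    p=np.c_[c[:,0],-c[:,1],-c[:,2]]@m['intrinsics'].T
    return p[:,:2]/p[:,2:]
def rect(x,y,a,pts,z):
    c,s=np.cos(a),np.sin(a); q=np.asarray(pts)@np.array([[c,s],[-s,c]])+[x,y]
    return np.c_[q,np.full(len(q),z)]
def fit(pix,pts,z,x0):
    s=least_squares(lambda v:(project(rect(*v,pts,z))-pix).ravel(),x0)
    return s.x,np.sqrt(2*s.cost/len(pix))
def instand(S,p):
    c,s=np.cos(S[2]),np.sin(S[2]); d=np.asarray(p[:2])-S[:2]
    return np.array([c*d[0]+s*d[1],-s*d[0]+c*d[1]])
def toworld(S,p): return rect(*S,[p],0)[0,:2]
CST=[(90,160),(90,-160),(-90,-160),(-90,160)]
CPL=[(60,90),(60,-90),(-60,-90),(-60,90)]
off=np.array([300,172])
px=lambda L,k=3.75,o=off:(np.array(L)+.5)/k-.5+o
E
python3 - <<'E'
from h import *
S,e=fit(px([(47,213),(657,35),(762,376),(148,558)]),np.array(CST)/1e3,.06,[.55,-.1,.2]); print(S,e)
P,e2=fit(px([(237,232),(592,142),(655,376),(300,468)]),np.array(CPL)/1e3,.066,[.55,-.1,.2]); print(P,e2)
print(instand(S,P)*1e3,np.degrees(P[2]-S[2]))
np.save("S.npy",S); a=S[2]
for y in(-.19,-.16,-.1,.05): 
  for yaw in (a,a+np.pi):
    for x in (0,-.02): print(y,r.ik([*toworld(S,(x,y)),.1],[np.pi,0,yaw]))
E
```

```text
[ 0.53178776 -0.04078545  0.26678886] 0.6491419698352948
[ 0.52649075 -0.06038367  0.23283017] 0.4745599761437518
[-10.27639341 -17.50840685] -1.9456899981785847
-0.19 [ 0.51332598  0.6364301  -0.30492004  1.67101393  0.23553878  0.87038749
 -1.19205867]
-0.19 [ 0.53534896  0.6156233  -0.30441921  1.71596903  0.23338666  0.84567503
 -1.176124  ]
-0.19 [ 0.85647367  0.78632265 -0.94975632  1.66632986  0.71424691  1.07316916
  1.52264039]
-0.19 [ 0.88518078  0.76380187 -0.94571826  1.7112982   0.70558308  1.04501439
  1.53291922]
-0.16 [ 0.49603474  0.61726028 -0.33698934  1.71931865  0.2578613   0.8487728
 -1.25882908]
-0.16 [ 0.51631273  0.59587836 -0.3341081   1.76462547  0.25362419  0.82345102
 -1.24184822]
-0.16 [ 0.82836129  0.76356291 -0.94952025  1.71490423  0.70780734  1.04480392
  1.47021193]
-0.16 [ 0.85592573  0.74003106 -0.94461973  1.76020859  0.698367    1.01555431
  1.48109869]
-0.1 [ 0.43716106  0.58115518 -0.37202683  1.80479344  0.27981869  0.80751176
 -1.37820434]
-0.1 [ 0.45660026  0.55912556 -0.37010125  1.85096186  0.27580937  0.7817892
 -1.36337147]
-0.1 [ 0.76230711  0.72240072 -0.95010279  1.8006625   0.69669516  0.99396908
  1.36236325]
-0.1 [ 0.78695525  0.69668548 -0.94314501  1.84684743  0.68539765  0.96234034
  1.37418339]
0.05 [ 0.23912224  0.520656   -0.44461641  1.95026619  0.32289929  0.73998072
 -1.69905647]
0.05 [ 0.25595493  0.49756159 -0.44952364  1.99880172  0.32229638  0.71388645
 -1.6962844 ]
0.05 [ 0.539597    0.64791518 -0.95081639  1.94671664  0.67559674  0.90345366
  1.07617549]
0.05 [ 0.55122482  0.61566158 -0.93447318  1.99537657  0.65671947  0.86451748
  1.08970757]
```

Run:
```python
from h import *
S=np.load("S.npy"); yaw=S[2]+np.pi/2; x0=-.011
r.move_gripper(.07)
p=toworld(S,(x0,-.135))
r.move_pose([*p,.14],[np.pi,0,yaw]); r.move_l([*p,.075],speed=.1)
print(r.sense()['clock'],r.sense()['tool_pos'],r.sense()['width'],r.sense()['q'])
r.dwell(.2); f0=np.array(r.sense()['force']); z=.075
while z>.046:
    z-=.0015; r.move_l([*p,z],speed=.02); f=np.array(r.sense()['force'])-f0
    if abs(f[2])>3: break
print(z,f,r.sense()['tool_pos'],r.sense()['clock'])
z+=.002; r.move_l([*p,z],speed=.02)
print(r.sense()['force']-f0,r.sense()['tool_pos'],r.sense()['clock']); np.save("z.npy",[z])
for n in("top","side"): cv2.imwrite(f"pics/{n}1.png",r.grab_frame(n)[:,:,::-1])
i=cv2.imread("pics/side1.png")[140:260,250:410]; cv2.imwrite("pics/crop1.png",cv2.resize(i,None,fx=5,fy=5,interpolation=cv2.INTER_CUBIC))
```

```text
3.225 [ 0.55713621 -0.17383242  0.07541161] 0.0699603711200921 [ 0.67563633  0.68171421 -0.67662242  1.80241825  0.55062422  0.85407199
  0.00183973]
0.050999999999999976 [-4.0349754   0.64116334 13.72614892] [ 0.55684484 -0.1738857   0.05236293] 7.425
[ 0.12953988 -0.74060448 -0.21912225] [ 0.55680083 -0.17399313  0.05299755] 7.675
```

View pics/crop1.png

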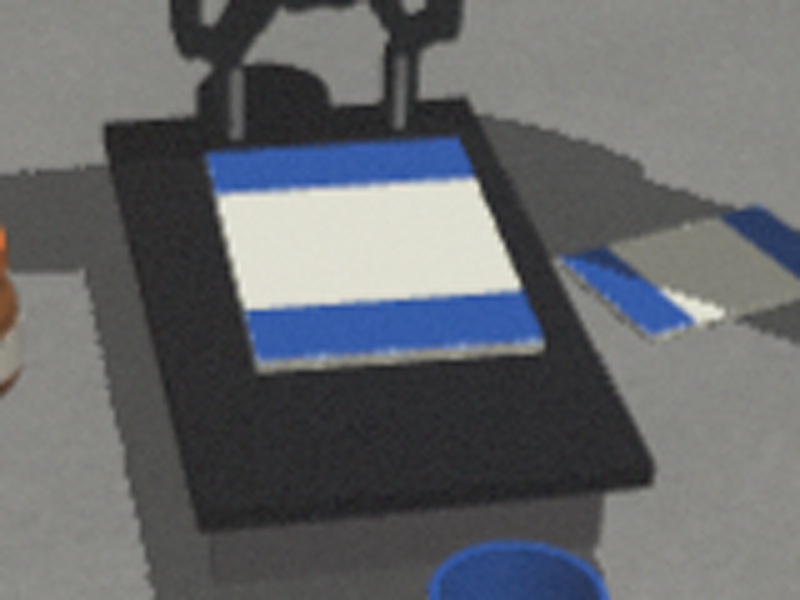

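The fingers straddle the area behind the plate's far band, just above the stand's surface. The cup is clear of them. Now I'll push to about 10 mm short and look again.

Run:
```python
from h import *
S=np.load("S.npy"); z=float(np.load("z.npy")[0])+.0006; x0=-.011
r.move_l([*toworld(S,(x0,-.135)),z],speed=.02)
f0=np.array(r.sense()['force'])
r.move_l([*toworld(S,(x0,-.003)),z],speed=.05)
s=r.sense(); print(s['clock'],instand(S,s['tool_pos'])*1e3,s['tool_pos'][2],s['force']-f0)
i=r.grab_frame("top")[:,:,::-1].copy(); cv2.imwrite("pics/top2.png",i)
i=cv2.convertScaleAbs(i[172:328,290:490],alpha=1.3,beta=10)
cv2.imwrite("pics/crop2.png",cv2.resize(i,None,fx=3.75,fy=3.75,interpolation=cv2.INTER_CUBIC))
```

```text
10.8167 [-10.98644717  -3.11037016] 0.053591780997927614 [ 1.63249799 -0.6272852   0.55976521]
```

View pics/crop2.png

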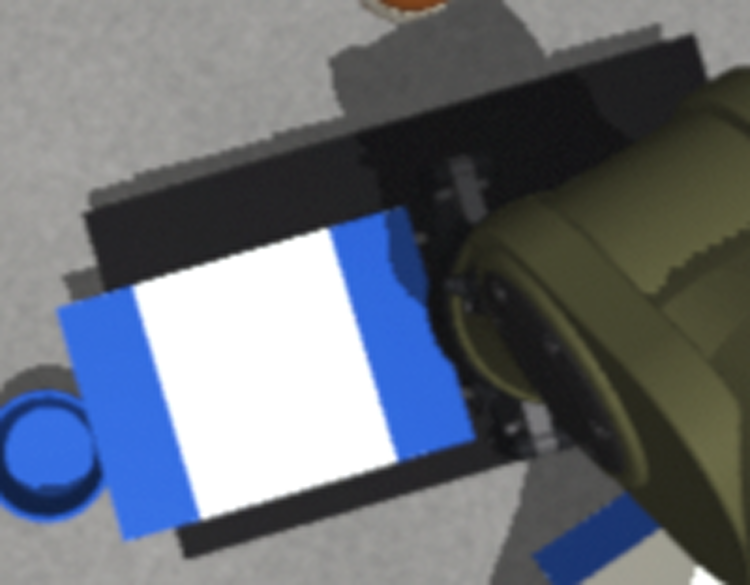

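The visible plate corners in this crop are (58,311), (404,206), (474,438) and (124,541), with inner-line ends at (133,288) and (199,521). The band is nearly all the way out.

Run:
```python
from h import *
S=np.load("S.npy"); o=np.array([290,172])
pts=np.array(CPL+[(60,50),(-60,50)])/1e3
P,e=fit(px([(58,311),(404,206),(474,438),(124,541),(133,288),(199,521)],o=o),pts,.066,[.55,0,.25])
print(P,e,instand(S,P)*1e3,np.degrees(P[2]-S[2]))
# automatic: white region edge fit -> subpixel
def subpix(img,S0,line,z,half,n=60):
    # edge of signal sampled along world y' across a line given as (xs,y0) in frame S0
    xs=np.linspace(*line[0],n); t=np.linspace(-half,half,161); out=[]
    for x in xs:
        q=project(rect(*S0,[(x,line[1]+u) for u in t],z)).astype(np.float32)
        v=cv2.remap(img,q[:,0:1],q[:,1:2],cv2.INTER_LINEAR).ravel()
        g=np.abs(np.gradient(cv2.GaussianBlur(v[None],(0,0),5).ravel().astype(float))); out.append(line[1]+t[g.argmax()])
    k=np.polyfit(xs,out,1); res=np.array(out)-np.polyval(k,xs); m=abs(res)<.0015; k=np.polyfit(xs[m],np.array(out)[m],1)
    return k, m.sum()
a=cv2.imread("pics/top0.png"); b=cv2.imread("pics/top2.png")
R=lambda i:i[:,:,2].astype(np.float32)
print("stand end",subpix(R(a),S,((-.08,.08),.16),.06,.012))
print("inner line",subpix(R(b),S,((-.065,.04),.158),.066,.012))
B=lambda i:i[:,:,0].astype(np.float32)
print("inner line tilt/pos; stand end beside plate", subpix(R(b),S,((.06,.085),.16),.06,.01,20))
```

```text
[0.49387526 0.04878365 0.26839028] 0.5951983364513949 [-12.95767107  96.39543061] 0.0917542931112899
stand end (array([0.00075 , 0.160285]), np.int64(60))
inner line (array([1.28805621e-04, 1.47429110e-01]), np.int64(60))
inner line tilt/pos; stand end beside plate (array([0.0035   , 0.1600775]), np.int64(20))
```

Square to 0.1°, about 12.8 mm left. I'll push most of it, measure, finish, back off and look.

```bash
cat >> h.py <<'E'
def edge(img,S0,xr,y0,z,half=.012,n=60):
    "line y=k0*x+k1 (frame S0) of the strongest red-channel edge near y0"
    img=img[:,:,0].astype(np.float32); xs=np.linspace(*xr,n); t=np.linspace(-half,half,161); out=[]
    for x in xs:
        q=project(rect(*S0,[(x,y0+u) for u in t],z)).astype(np.float32)
        v=cv2.remap(img,q[:,:1],q[:,1:],cv2.INTER_LINEAR)
        out.append(y0+t[np.abs(np.gradient(cv2.GaussianBlur(v,(0,0),5).ravel())).argmax()])
    out=np.array(out); m=abs(out-np.median(out))<.002
    return np.polyfit(xs[m],out[m],1)
E
python3 - <<'E'
from h import *
S=np.load("S.npy"); x0=-.011; y=-.0031; target=.1602
z=r.sense()['tool_pos'][2]
for add in(.0115,None):
    if add is None: add=target-k[1]
    y+=np.clip(add,0,.014); r.move_l([*toworld(S,(x0,y)),z],speed=.02); r.dwell(.2)
    k=edge(r.grab_frame("top"),S,(-.065,.04),.158,.066); print(y,k,r.sense()['clock'])
s=r.sense(); print(s['tool_pos'],instand(S,s['tool_pos']))
r.move_l([*toworld(S,(x0,y-.03)),z],speed=.05); p=toworld(S,(x0,y-.03)); r.move_l([*p,.2],speed=.12)
r.move_pose([*toworld(S,(x0,-.3)),.25],[np.pi,0,S[2]+np.pi/2])
i=r.grab_frame("top"); print(edge(i,S,(-.065,.04),.158,.066),r.sense()['clock'])
cv2.imwrite("pics/top3.png",i[:,:,::-1]); i=cv2.convertScaleAbs(i[172:328,270:470,::-1],alpha=1.3,beta=10)
cv2.imwrite("pics/crop3.png",cv2.resize(i,None,fx=3.75,fy=3.75,interpolation=cv2.INTER_CUBIC))
i=r.grab_frame("side")[140:300,210:410,::-1]; cv2.imwrite("pics/crop4.png",cv2.resize(i,None,fx=3.75,fy=3.75,interpolation=cv2.INTER_CUBIC))
E
```

```text
0.0084 [0.00142155 0.15933527] 11.8333
0.00926473067915696 [0.0017377  0.15934172] 12.3333
[ 0.51874141 -0.03471653  0.05361399] [-0.01098481  0.0092937 ]
[0.00137471 0.15933468] 15.5917
```

View pics/crop3.png

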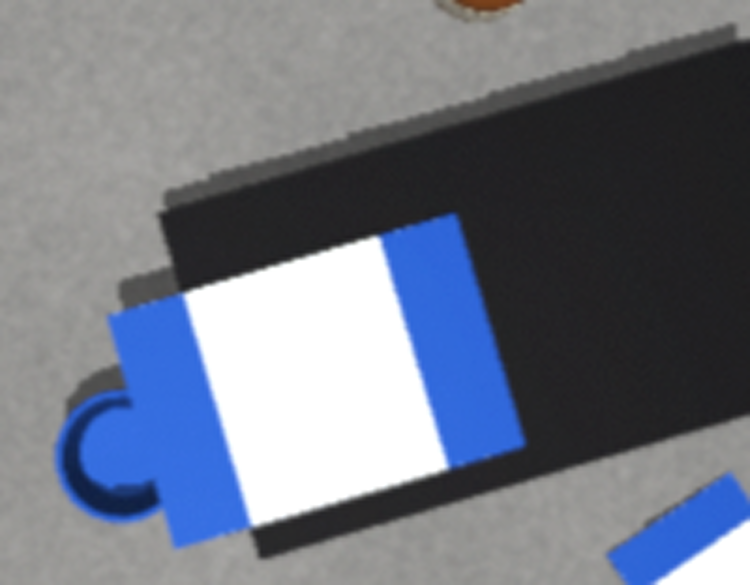

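View pics/crop4.png

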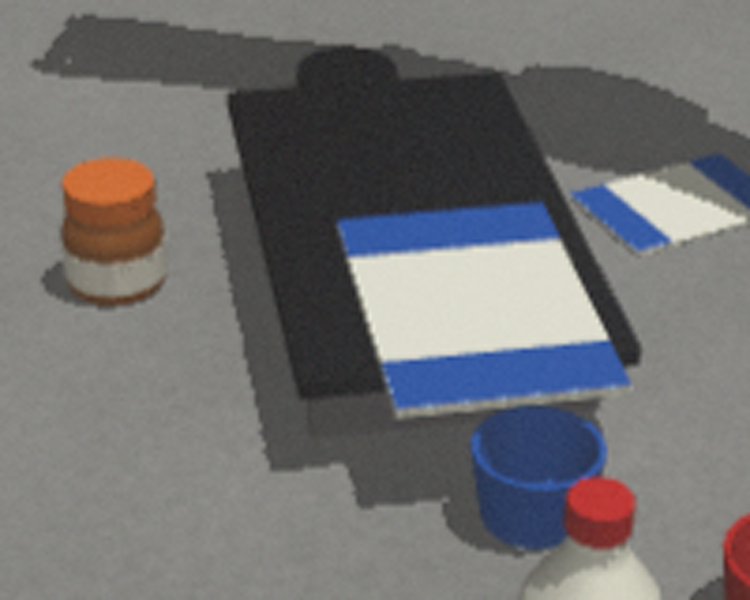

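The plate lies flat and square. The inner line meets the stand's edge at both ends, (184,293) and (250,527), and the cup and jar are where they were. As a cross-check I'll measure the other plate edges too.

Run:
```python
from h import *
S=np.load("S.npy"); g=lambda n:cv2.imread(n)[:,:,::-1]
i=g("pics/top3.png")
for xr,y,z in(((-.065,.04),.158,.066),((-.065,.04),.06,.066),((-.065,.04),.2,.066),((.055,.085),.16,.06)):
    print(y,edge(i,S,xr,y,z)*1e3)
print("stand0",edge(g("pics/top0.png"),S,(-.08,.08),.16,.06)*1e3)
o=np.array([270,172]); pts=np.array(CPL+[(60,50),(-60,50)])/1e3
P,e=fit(px([(108,316),(458,213),(525,444),(177,548),(184,293),(250,527)],o=o),pts,.066,[.5,.05,.26]); print(instand(S,P)*1e3,np.degrees(P[2]-S[2]),e)
d=cv2.absdiff(cv2.imread("pics/side0.png"),cv2.imread("pics/side1.png"))
```

```text
0.158 [  1.37470726 159.33468384]
0.06 [ 0.84777518 58.22059719]
0.2 [ -1.20238095 198.77250202]
0.16 [ -2.63114754 160.57668033]
stand0 [  0.75  160.285]
[-12.58362587 108.28887705] -0.011811641342736295 0.5781386032989436
```

It's about 1.1 mm short, and there's time for one small nudge.

Run:
```python
from h import *
S=np.load("S.npy"); x0=-.011; y=.0104; z=.0537; w=S[2]+np.pi/2
p=toworld(S,(x0,y-.03))
r.move_pose([*p,.15],[np.pi,0,w]); r.move_l([*p,z],speed=.08)
r.move_l([*toworld(S,(x0,y)),z],speed=.03); r.dwell(.2)
r.move_l([*p,z],speed=.05); r.move_l([*p,.2],speed=.12)
r.move_pose([*toworld(S,(x0,-.3)),.25],[np.pi,0,w])
i=r.grab_frame("top"); print(r.sense()['clock'])
for yy in(.159,.06,.2): print(yy,edge(i,S,(-.065,.04),yy,.066)*1e3)
cv2.imwrite("pics/top4.png",i[:,:,::-1])
```

```text
22.75
0.159 [  1.06088993 160.42076112]
0.06 [-0.1264637 59.2534192]
0.2 [ -0.39529387 199.77658471]
```

View pics/top4.png

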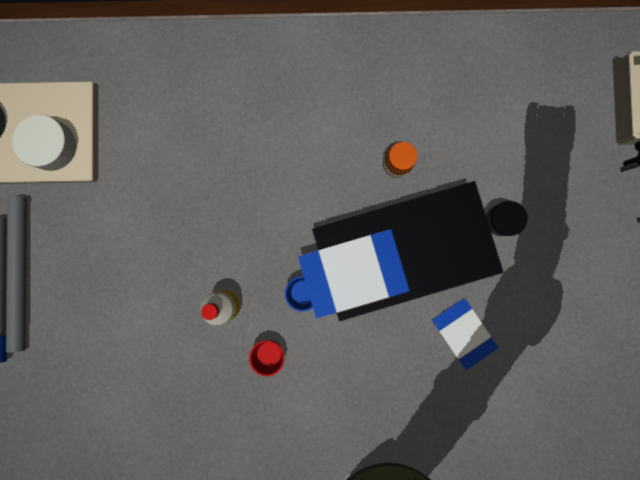

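The inner line is now at 160.4 mm against the stand's edge at 160.3 mm, and the plate is square. The containers are at the same pixels as before (jar 402,157; puck 508,218; bottle 212,311; cup 303,293), and the arm is clear.

```bash
python3 -c "
from rig import r
print(r.finish_job())"
```

```text
the job is handed in; nothing more can be done
None
```

The plate now overhangs the cup end by its full 40 mm blue band (inner line within about 1 mm of the stand's edge), flat and square with its long sides inside the stand's; the containers look unmoved, and I handed the job in at about 23 s.

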